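Find the socket that fits the chair nut and keep it seated

TASK

The hex nut on the office chair's mounting plate is of unknown size. Find which of the three sockets on the rail fits it (the smallest one that slides right down over the nut to the plate; a larger one would go on too but be loose), and finish holding that socket by its adapter with the gripper closed, upright and fully home on the nut: do not let go. Any socket that you tried and that did not fit goes back upright on a pin of the rail, so that the other two sockets stand there at the end, and the other things on the desk stay as they are.

Things in the scene. Friction and masses are not known exactly. Their poses are not given: they have to be found in the camera images.
- socket_s_grip (a point): small steel socket, mouth down on a rail pin, dark hex adapter fixed in its top. Body 27 mm across, 30 high; hex mouth 17.8 mm across flats, 20 deep; adapter 16 mm across flats, 42 high (72 in all); 110 g. The point: on the axis in the adapter, 52 mm above the rim, where to grip. z up; x square to a pair of flats of adapter and mouth alike (parallel, repeat every 60 degrees)
- socket_m_grip (a point): middle steel socket, mouth down on a rail pin, dark hex adapter fixed in its top. Body 31.5 mm across, 30 high; hex mouth 21.8 mm across flats, 20 deep; adapter 16 mm across flats, 42 high (72 in all); 130 g. The point: on the axis in the adapter, 52 mm above the rim, where to grip. z up; x square to a pair of flats of adapter and mouth alike (parallel, repeat every 60 degrees)
- socket_l_grip (a point): large steel socket, mouth down on a rail pin, dark hex adapter fixed in its top. Body 36 mm across, 30 high; hex mouth 25.8 mm across flats, 20 deep; adapter 16 mm across flats, 42 high (72 in all); 160 g. The point: on the axis in the adapter, 52 mm above the rim, where to grip. z up; x square to a pair of flats of adapter and mouth alike (parallel, repeat every 60 degrees)
- socket_s: the same small socket, its origin at the centre of its lower rim
- socket_m: the same middle socket, its origin at the centre of its lower rim
- socket_l: the same large socket, its origin at the centre of its lower rim
- nut_place (a point): centre of the nut's underside on the fixed dark steel chair plate's top face, 12 mm above the desk; a socket is fully home with its rim on it. Plate 190 x 130 mm; upturned edges 26 mm above the desk at 62 mm either side in y; grey cone 60 mm wide, 48 mm above the desk, 85 mm off along its -x. Left or right of the robot, the rail on the other side
- nut_p_base (a point): a hex nut, fixed, 16, 20 or 24 mm across flats (the three nuts differ), 12 mm high plus 4 mm of bolt end; top 2.5 mm is 1.6 mm narrower as lead-in. The nut at nut_place is the job; the other two are spares in the grey tray at the back: leave them. Point: centre of its underside; z up, x square to a pair of flats (60 degree symmetry)
- nut_q_base (a point): a hex nut, fixed, 16, 20 or 24 mm across flats (the three nuts differ), 12 mm high plus 4 mm of bolt end; top 2.5 mm is 1.6 mm narrower as lead-in. The nut at nut_place is the job; the other two are spares in the grey tray at the back: leave them. Point: centre of its underside; z up, x square to a pair of flats (60 degree symmetry)
- nut_r_base (a point): a hex nut, fixed, 16, 20 or 24 mm across flats (the three nuts differ), 12 mm high plus 4 mm of bolt end; top 2.5 mm is 1.6 mm narrower as lead-in. The nut at nut_place is the job; the other two are spares in the grey tray at the back: leave them. Point: centre of its underside; z up, x square to a pair of flats (60 degree symmetry)
- pin0 (a point): foot of a pin of the socket rail, on its top face, 12 mm above the desk: pin 0 of 3 in a row along the rail's y, 65 mm apart. Pins are 10 mm thick and 12 mm high; sockets stand over them with their rims on the rail. The rail is aluminium, fixed, 60 x 200 mm. Which socket stands on which pin varies
- pin1 (a point): foot of a pin of the socket rail, on its top face, 12 mm above the desk: pin 1 of 3 in a row along the rail's y, 65 mm apart. Pins are 10 mm thick and 12 mm high; sockets stand over them with their rims on the rail. The rail is aluminium, fixed, 60 x 200 mm. Which socket stands on which pin varies
- pin2 (a point): foot of a pin of the socket rail, on its top face, 12 mm above the desk: pin 2 of 3 in a row along the rail's y, 65 mm apart. Pins are 10 mm thick and 12 mm high; sockets stand over them with their rims on the rail. The rail is aluminium, fixed, 60 x 200 mm. Which socket stands on which pin varies
- castor: bystander, leave alone: chair castor lying flat: black wheel 50 mm across, 26 mm high, with a stub stem 70 mm from the wheel's centre along its x; origin under the wheel
- tape: bystander, leave alone: roll of paper tape lying flat, 64 mm across, 19 mm high; origin under its centre
- driver: bystander, leave alone: screwdriver with black handle, lying, 190 mm long along its x, about 30 mm high; origin under its middle
- mug: bystander, leave alone: white mug, 82 mm across, 95 mm high, handle at its +y; origin under its centre
- stapler: bystander, leave alone: black stapler 140 mm (x) by 36 mm, about 55 mm high; origin under its middle
- phone: bystander, leave alone: smartphone lying flat, 150 mm (x) by 74 mm by 9 mm; origin under its middle
- pen_pot: bystander, leave alone: black pot 80 mm across, 100 mm high, with pens up to 160 mm high; origin under its centre
Mind the look-alikes: they are no part of the job. Leave any blue look-alike of the socket_l alone. What is shaped like the socket_m but blue is not meant.

How it is judged (in metres and radians):
At the end, for the whole second after the job is handed in: The socket made for the plate's nut is on it: 6 mm on axis, upright to 0.1 rad, rim within 4 mm of the plate, fingers gripping its adapter (over 2 N, within 30 mm of the grip point); the other two stand upright on rail pins (12 mm sideways, 6 mm in height, 0.12 rad) (((horizontal distance between nut_r_base and nut_place below 0.005 m and horizontal distance between socket_s_grip and nut_r_base below 0.006 m and z of socket_s_grip in the frame of nut_r_base below 0.056 m and angle between socket_s_grip's own z axis and vertical below 0.1 rad and contact force between the fingers and socket_s above 2 N and distance between the grasp point and socket_s_grip below 0.03 m and (horizontal distance between socket_m_grip and pin0 below 0.012 m or horizontal distance between socket_m_grip and pin1 below 0.012 m or horizontal distance between socket_m_grip and pin2 below 0.012 m) and z of each of socket_m_grip, socket_l_grip in the frame of pin1 below 0.058 m and angle between each of socket_m_grip, socket_l_grip's own z axis and vertical below 0.12 rad and (horizontal distance between socket_l_grip and pin0 below 0.012 m or horizontal distance between socket_l_grip and pin1 below 0.012 m or horizontal distance between socket_l_grip and pin2 below 0.012 m)) or (horizontal distance between nut_p_base and nut_place below 0.005 m and horizontal distance between socket_m_grip and nut_p_base below 0.006 m and z of socket_m_grip in the frame of nut_p_base below 0.056 m and angle between socket_m_grip's own z axis and vertical below 0.1 rad and contact force between the fingers and socket_m above 2 N and distance between the grasp point and socket_m_grip below 0.03 m and (horizontal distance between socket_s_grip and pin0 below 0.012 m or horizontal distance between socket_s_grip and pin1 below 0.012 m or horizontal distance between socket_s_grip and pin2 below 0.012 m) and z of each of socket_s_grip, socket_l_grip in the frame of pin1 below 0.058 m and angle between each of socket_s_grip, socket_l_grip's own z axis and vertical below 0.12 rad and (horizontal distance between socket_l_grip and pin0 below 0.012 m or horizontal distance between socket_l_grip and pin1 below 0.012 m or horizontal distance between socket_l_grip and pin2 below 0.012 m)) or (horizontal distance between nut_q_base and nut_place below 0.005 m and horizontal distance between socket_l_grip and nut_q_base below 0.006 m and z of socket_l_grip in the frame of nut_q_base below 0.056 m and angle between socket_l_grip's own z axis and vertical below 0.1 rad and contact force between the fingers and socket_l above 2 N and distance between the grasp point and socket_l_grip below 0.03 m and (horizontal distance between socket_s_grip and pin0 below 0.012 m or horizontal distance between socket_s_grip and pin1 below 0.012 m or horizontal distance between socket_s_grip and pin2 below 0.012 m) and z of each of socket_s_grip, socket_m_grip in the frame of pin1 below 0.058 m and angle between each of socket_s_grip, socket_m_grip's own z axis and vertical below 0.12 rad and (horizontal distance between socket_m_grip and pin0 below 0.012 m or horizontal distance between socket_m_grip and pin1 below 0.012 m or horizontal distance between socket_m_grip and pin2 below 0.012 m)))); the arm keeps its last pose, push and grip.
It fails at once if a bystander on the desk is pushed away by more than 40 mm or toppled (distance of any of castor, tape, driver, mug, stapler, phone, pen_pot from where it was at the start of the episode above 0.04 m or angle between any of castor, tape, driver, mug, stapler, phone, pen_pot's own z axis and vertical above 0.6 rad).
It also fails if it takes over 72 s, if anything falls off the work surface, if the arm or the gripper's body presses on something with over 40 N, if the wrist force passes 120 N, or if a joint passes its speed limit or range.

ROBOT

A 6-joint arm with a two-finger parallel gripper is mounted at the origin on the work surface. World frame = base frame: x ahead of the robot, y to its left, z up, the work surface at z = 0. Lengths are in m, angles in degrees, forces in N, time in s.
With the tool pointing down it reaches from about 0.3 to 0.75 m from the base axis. Payload 8.5 kg.
Tool frame: the origin (TCP) lies between the finger pads; the fingertips stand bot.tcp_to_tips ahead of it and the grasp point (between the pads) lies 3 mm ahead of it (bot.tcp_to_tips is the distance from the TCP to the fingertips, in m); z points along the fingers, y is the direction in which the jaws open and shut (so a half turn about z gives the same grasp; the last joint's range is limited). The gripper opens to 85 mm and grips with 20 to 120 N. Pads are 22 mm wide; open, the fingers measure 114 mm over their backs; the gripper's body (76 mm by 85 mm) begins 54 mm behind the grasp point. The pads swing forward as they close: fully open they stand 13 mm farther back than shut.
Start: joints at [59.399, 21.807, 74.336, -0, 83.858, -12.336], TCP at [0.172, 0.522, 0.253] pointing down, gripper open.
Joint ranges: [-178.18, 178.18], [-50.72, 133.34], [12.68, 142.11], [-81.47, 261.47], [9.98, 163.14], [-165.26, 165.26]. Speed limits (degrees/s): [136.94, 136.94, 180, 180, 180, 180].

INTERFACE

Orientations are given as a 3x3 rotation matrix whose columns are the frame's x, y, z axes.
In Python, from cell import bot gives the robot as it stands.
- The arm moves only by the shell command python3 -m inch 'ROWS' [FORCE]. ROWS is JSON, a list of rows, each a list of 7 numbers: the turn, a rotation vector about the tool's x, y, z in degrees, then the shift along the tool's x, y, z in mm, then the opening in per cent of the stroke, from 0 (shut) to 100 (fully open). A call has 1 to 12 rows; each row is the pose to reach, as a shift and turn from the pose commanded when the call began, along the tool's axes at that moment; what a row does not reach only later rows make up. A row lasts 1/10 s, in which the tool goes at most 50 mm and 8.59 degrees, less where a joint would pass 70% of its speed; a pose out of reach is approached as far as the arm can. A call with a gripper value outside its range is refused whole. The fingers move at their own pace and stop on an object; FORCE is the grip in N (left out, the last holds). Time passes only in rows, so rows that repeat a pose let the fingers close. It gives the time, the measured TCP pose, the force and the opening at its end, in the units of the state.
- bot.sense(): the state, without advancing time (a new reading comes with each control period).
- bot.read_camera(name): name is "scene" or "top" or "wrist"; returns (picture, depth): 400x640x3 uint8, blue, green, red; 400x640 float32, m along the optical axis (not along the pixel's ray), 0 where there is no reading.
- bot.camera_params(name): a dict with "vertical_fov" (degrees; the focal length in pixels is half the picture's height over the tangent of half this angle, whatever the lens; pixels are square), "cx", "cy" (the principal point, pixels), "distortion" ([k1, k2, p1, p2, k3] as OpenCV has them; the pictures are not rectified), "R" (3x3) and "t" (3): a world point X has camera coordinates R X + t; the wrist camera has in their place "tool_from_camera" (4x4, takes a point from camera to tool coordinates, whose origin is the TCP and whose axes are the flange's). Camera axes: x right, y down, z forward; pixel columns grow to the right and rows downward; lengths in m; the calibration is good to about 2 mm. A picture is of the moment at which its call begins: read the wrist's pose just before it. camera_params takes no time and is no camera call.
- bot.close_job(): hands the job in, once; it reports no verdict.
The state is a dict: "clock": time; "joint_pos": joint angles; "dq": joint speeds; "effort": joint torques, N m; "ee_pos": TCP position; "eef_rot": TCP orientation; "contact_force": force on the tool from outside, world axes, zero at the start; "ft_torque": the same for the moment, N m; "finger_gap": opening from 0.0 (shut) to 1.0 (fully open).
Only numpy, scipy, OpenCV 4.12 (cv2) and the standard library are available. Lean on these libraries where they do the work, as an engineer would, in place of code of your own. Each camera call takes 0.05 s, during which the arm holds its last target. There are 200 camera calls.

## Working session

There is one attempt and no reset: what is moved stays moved. The work goes in short steps, Python scripts to look and compute and a shell command to move; the robot and the scene stay as the last step left them, time stands still between calls to the robot, and variables do not carry over. Pictures are saved under pics/ and viewed, about 8 in all and at most 12, crops included, and the job is handed in when it is done.

```bash
mkdir -p pics; ls; python3 - <<'E'
from cell import bot
import cv2
s=bot.sense();print(s, bot.tcp_to_tips)
for n in("scene","top","wrist"):
    print(n,bot.camera_params(n))
for n in("scene","top"):
    p,d=bot.read_camera(n);cv2.imwrite(f"pics/{n}0.png",p)
E
```

```text
pics
{'clock': 0.0, 'joint_pos': array([ 5.93984293e+01,  2.18395261e+01,  7.43864453e+01, -1.01324414e-03,
        8.38573004e+01, -1.23377556e+01]), 'dq': array([-0.0119616 ,  0.00476881,  0.05624897, -0.11523463, -0.00132873,
        0.03624847]), 'effort': array([-3.67409402e-04, -4.48455405e+01, -2.31279337e+01, -2.67510868e-04,
        4.72618281e-03,  2.19969604e-05]), 'ee_pos': array([0.17224813, 0.52204464, 0.25271552]), 'eef_rot': array([[-9.49624079e-01,  3.13390463e-01, -7.24723843e-04],
       [ 3.13391164e-01,  9.49623289e-01, -1.25990404e-03],
       [ 2.93372728e-04, -1.42355727e-03, -9.99998944e-01]]), 'contact_force': array([ 0.05363746, -0.95741464,  0.73918537]), 'ft_torque': array([0.00301266, 0.0253377 , 0.00752526]), 'finger_gap': 0.9976473226576044} 0.022
scene {'vertical_fov': 49.07010481554667, 'cx': 318.93591151116016, 'cy': 200.3956697025831, 'distortion': array([-0.03147271,  0.        ,  0.        ,  0.        ,  0.        ]), 'R': array([[-0.61694131,  0.78680114,  0.01809357],
       [ 0.41553063,  0.34517548, -0.84153917],
       [-0.66836944, -0.5116
[... 335 characters left out ...]
26e-01, -1.02049843e-02, -1.78616062e-01],
       [ 1.78613970e-01,  1.12342228e-03, -9.83918588e-01]]), 't': array([-0.01557847,  0.56941229,  1.39123305])}
wrist {'vertical_fov': 67.31401659765879, 'cx': 320.4722327959025, 'cy': 202.81674888163815, 'distortion': array([-0.00957693,  0.        ,  0.        ,  0.        ,  0.        ]), 'tool_from_camera': array([[-4.63143881e-04, -9.49523479e-01, -3.13695630e-01,
         8.10419755e-02],
       [ 9.99999733e-01, -2.62412079e-04, -6.82117654e-04,
         1.21786300e-05],
       [ 5.65369205e-04, -3.13695862e-01,  9.49523347e-01,
        -1.20408295e-01],
       [ 0.00000000e+00,  0.00000000e+00,  0.00000000e+00,
         1.00000000e+00]])}
```

View pics/top0.png

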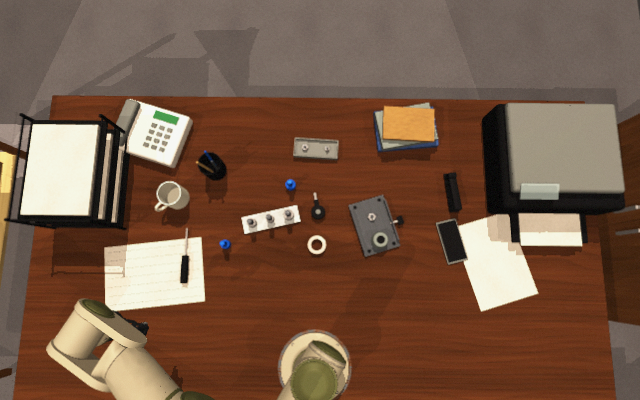

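View pics/scene0.png

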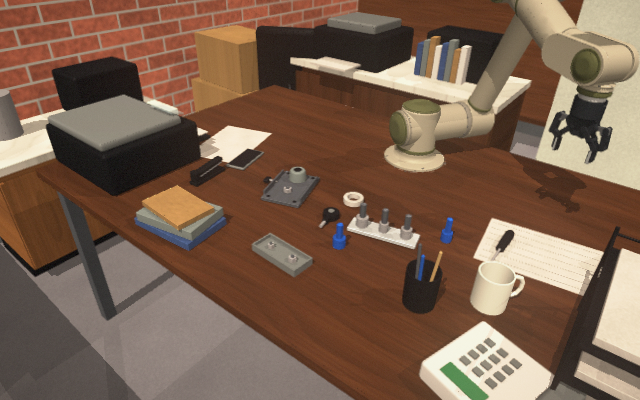

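Top view: three steel sockets on the rail at about (252,223), (270,218) and (289,213). The two blue look-alikes at (290,184) and (224,244) stand off the rail, so they are not meant. The plate nut is at (372,216), the cone at (380,240), and the spare nuts are in the tray at (316,149).

```bash
cat > h.py <<'E'
from cell import bot
import numpy as np, cv2
from scipy.spatial.transform import Rotation as Ro
def cam(n,s=None):
    c=bot.camera_params(n); f=200/np.tan(np.radians(c["vertical_fov"]/2))
    K=np.array([[f,0,c["cx"]],[0,f,c["cy"]],[0,0,1]])
    if n=="wrist":
        s=s or bot.sense(); T=np.array(c["tool_from_camera"]); E=np.array(s["eef_rot"])
        Rwc=E@T[:3,:3]; o=E@T[:3,3]+s["ee_pos"]
    else:
        Rwc=np.array(c["R"]).T; o=-Rwc@c["t"]
    return K,np.array(c["distortion"]),Rwc,o
def ray(n,uv,z,s=None):
    K,D,R,o=cam(n,s); p=cv2.undistortPoints(np.float64(uv).reshape(-1,1,2),K,D)[:,0]
    d=np.c_[p,np.ones(len(p))]@R.T
    return o+d*((z-o[2])/d[:,2])[:,None]
def proj(n,X,s=None):
    K,D,R,o=cam(n,s); Xc=(np.atleast_2d(X)-o)@R
    return cv2.projectPoints(Xc,np.zeros(3),np.zeros(3),K,D)[0][:,0]
def shift(P,yaw=None):
    """tool shift (mm) and rotvec (deg) from present TCP to world P, tool down, tool y at yaw deg (mod 180)"""
    s=bot.sense();E=np.array(s["eef_rot"])
    print("shift mm",np.round(E.T@(np.array(P)-s["ee_pos"])*1000,1))
    if yaw is not None:
        best=[]
        for k in(0,180):
            a=np.radians(yaw+k);y=np.array([np.cos(a),np.sin(a),0]);z=np.array([0,0,-1.]);R=np.c_[np.cross(y,z),y,z]
            best.append(Ro.from_matrix(E.T@R).as_rotvec(degrees=True))
        print("turn",[np.round(b,1) for b in best])
def grab(name,crop=None,k=1):
    s=bot.sense();p,d=bot.read_camera("wrist")
    cv2.imwrite("pics/"+name+"_full.png",p)
    if crop: x0,y0,x1,y1=crop;p=p[y0:y1,x0:x1]
    cv2.imwrite("pics/"+name+".png",cv2.resize(p,None,fx=k,fy=k,interpolation=cv2.INTER_CUBIC));np.save("pics/"+name+"_d.npy",d)
    np.savez("pics/"+name+".npz",ee_pos=s["ee_pos"],eef_rot=s["eef_rot"])
def st(name):
    z=np.load("pics/"+name+".npz");return dict(z)
E
python3 - <<'E'
from h import *
print(ray("top",[[252,223],[270,218],[289,213]],0.08))
print(ray("top",[[372,216]],0.028))
s=bot.sense();print(s["clock"])
P=ray("top",[[270,218]],0.04)[0]
shift([P[0]-.08,P[1],0.30],90)
E
```

```text
[[0.47084539 0.21245945 0.08      ]
 [0.48826023 0.15293804 0.08      ]
 [0.50577757 0.08983236 0.08      ]]
[[ 0.50549634 -0.19460165  0.028     ]]
0.1
shift mm [-343.1 -270.6  -47. ]
turn [array([ -0.1,  -0. , -18.3]), array([-0.000e+00,  1.000e-01,  1.617e+02])]
```

```bash
python3 -m inch '[[0,0,-8,-42,-27,0,100],[0,0,-16,-84,-55,0,100],[0,0,-18.3,-126,-83,0,100],[0,0,-18.3,-168,-111,0,100],[0,0,-18.3,-210,-139,0,100],[0,0,-18.3,-252,-167,0,100],[0,0,-18.3,-294,-197,0,100],[0,0,-18.3,-336,-228,0,100],[0,0,-18.3,-380,-263,0,100],[0,0,-18.3,-380,-263,0,100],[0,0,-18.3,-380,-263,0,100],[0,0,-18.3,-380,-263,0,100]]'
python3 - <<'E'
from h import *
grab("rail")
s=st("rail");print(s)
print(proj("wrist",np.array([[.488,.153,.08],[.505,-.195,.028]]),s))
E
```

```text
clock: 1.3
ee_pos: [0.4504, 0.1536, 0.253]
eef_rot: [[-1.0, 0.0, -0.001], [0.0, 1.0, 0.0], [0.001, 0.0, -1.0]]
contact_force: [0.5, 0.3, -0.1]
finger_gap: 1.003
{'ee_pos': array([0.45041296, 0.15362996, 0.2530463 ]), 'eef_rot': array([[-9.99999525e-01,  2.17891227e-05, -9.74706050e-04],
       [ 2.15384221e-05,  9.99999967e-01,  2.57216029e-04],
       [ 9.74711622e-04,  2.57194914e-04, -9.99999492e-01]])}
[[319.87715451 222.58093198]
 [ 40.32316052 219.56414363]]
```

View pics/rail.png

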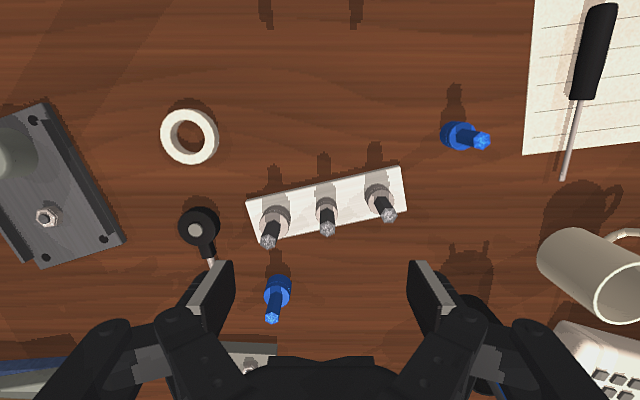

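The wrist view has the sockets' tops at (268,242), (327,229) and (389,215), with the blue look-alikes at (272,318) and (480,140) off the rail. The plate nut is at (47,217). I'll measure the sockets and rail from depth and edges.

```bash
cat >> h.py <<'E'
def cloud(name):
    d=np.load("pics/"+name+"_d.npy");K,D,R,o=cam("wrist",st(name))
    v,u=np.mgrid[0:400,0:640];p=cv2.undistortPoints(np.float64(np.c_[u.ravel(),v.ravel()]).reshape(-1,1,2),K,D)[:,0]
    W=o+(np.c_[p,np.ones(len(p))]*d.ravel()[:,None])@R.T
    return W.reshape(400,640,3),d>0
E
python3 - <<'E'
from h import *
W,ok=cloud("rail")
for uv in([268,242],[327,229],[389,215],[47,217]):
    print(uv,np.round(W[uv[1],uv[0]],4))
for i,uv in enumerate(([268,242],[327,229],[389,215])):
    c=W[uv[1],uv[0]][:2]; r=np.hypot(W[...,0]-c[0],W[...,1]-c[1])
    for lo,hi in((.078,.09),(.036,.048)):
        m=ok&(W[...,2]>lo)&(W[...,2]<hi)&(r<.026)
        P=W[m];u=np.argwhere(m)
        (cc,rad)=cv2.minEnclosingCircle(np.float32(P[:,:2]*1000)) 
        print(i,lo,len(P),np.round(P.mean(0),4),np.round(cc,1),round(rad,1),P[:,2].min(),P[:,2].max())
# rail outline: bright pixels
p=cv2.imread("pics/rail_full.png");m=((p.min(2)>150)&ok&(abs(W[...,2]-.012)<.006)).astype(np.uint8);m[:140]=0;m[260:]=0
m=cv2.morphologyEx(m,cv2.MORPH_CLOSE,np.ones((5,5)));P=W[m>0]
print(cv2.minAreaRect(np.float32(P[:,:2]*1000)),len(P))
# nut
P=W[ok&(np.hypot(W[...,0]-.505,W[...,1]+.195)<.03)&(W[...,2]>.017)];print("nut",len(P),P.mean(0),np.ptp(P,0))
shift([.48,-.195,.2])
E
```

```text
[268, 242] [0.5085 0.0979 0.084 ]
[327, 229] [0.4935 0.1604 0.0842]
[389, 215] [0.4786 0.2245 0.0826]
[47, 217] [ 0.502  -0.1867  0.0268]
0 0.078 217 [0.5068 0.0976 0.0831] [507.4  97.5] 8.9 0.07814340477383536 0.08524921420104042
0 0.036 438 [0.5024 0.0993 0.0413] [507.4  97.4] 17.9 0.036250014870134184 0.04741534852653323
1 0.078 213 [0.4919 0.1604 0.0832] [492.8 160.4] 9.0 0.07813889080420677 0.08528887708846666
1 0.036 203 [0.4872 0.1603 0.0416] [492.2 160.7] 13.2 0.03651358896953871 0.04794932745144126
2 0.078 227 [0.477  0.2233 0.0831] [477.7 223.5] 9.3 0.07852223638584627 0.08537147974959225
2 0.036 333 [0.4733 0.2208 0.0413] [477.6 223.6] 15.6 0.036210531949212366 0.04781140913682502
((438.35345458984375, 216.271728515625), (161.33718872070312, 475.7923583984375), 12.374666213989258) 5196
nut 382 [ 0.50289045 -0.18933972  0.02348688] [0.02458639 0.02621397 0.01294298]
shift mm [ -29.5 -349.2   53.1]
```

```bash
python3 -m inch '[[0,0,0,-6,-48,12,100],[0,0,0,-12,-96,24,100],[0,0,0,-18,-144,36,100],[0,0,0,-24,-192,50,100],[0,0,0,-30,-240,65,100],[0,0,0,-38,-288,80,100],[0,0,0,-46,-330,100,100],[0,0,0,-53,-343,103,100],[0,0,0,-53,-343,103,100],[0,0,0,-53,-343,103,100],[0,0,0,-53,-343,103,100]]'
python3 - <<'E'
from h import *
grab("nut")
s=st("nut");print(proj("wrist",[.503,-.19,.024],s))
p=cv2.imread("pics/nut_full.png");u,v=proj("wrist",[.503,-.19,.024],s)[0].astype(int)
cv2.imwrite("pics/nutc.png",cv2.resize(p[v-60:v+60,u-75:u+75],None,fx=4,fy=4,interpolation=cv2.INTER_CUBIC))
W,ok=cloud("nut")
r=np.hypot(W[...,0]-.503,W[...,1]+.19)
for lo,hi in((.0135,.0205),(.0215,.0255),(.0265,.03)):
    m=ok&(r<.025)&(W[...,2]>lo)&(W[...,2]<hi);P=W[m]
    if len(P)<5: print(lo,len(P));continue
    print(lo,len(P),P.mean(0).round(4),[np.round(x,1) for x in cv2.minEnclosingCircle(np.float32(P[:,:2]*1000))],cv2.minAreaRect(np.float32(P[:,:2]*1000)))
print(np.median(W[ok&(r>.02)&(r<.03)][:,2]))
E
```

```text
clock: 2.45
ee_pos: [0.5041, -0.1876, 0.1512]
eef_rot: [[-1.0, -0.003, 0.001], [-0.003, 1.0, -0.0], [-0.001, -0.0, -1.0]]
contact_force: [0.3, -0.0, 0.1]
finger_gap: 0.999
[[317.75215497 200.68166673]]
0.0135 62 [ 0.4965 -0.1918  0.017 ] [array([ 506.5, -190. ]), np.float64(16.9)] ((506.00579833984375, -189.48541259765625), (33.70252227783203, 22.803791046142578), 43.56473159790039)
0.0215 411 [ 0.5035 -0.1925  0.0235] [array([ 504.4, -192.4]), np.float64(13.3)] ((504.1426696777344, -192.96267700195312), (23.512619018554688, 25.61393928527832), 5.363696098327637)
0.0265 152 [ 0.5042 -0.1926  0.0276] [array([ 504.4, -192.7]), np.float64(6.3)] ((504.508056640625, -192.7643280029297), (11.871454238891602, 11.164952278137207), 0.029558571055531502)
0.21151667755955655
```

View pics/nutc.png

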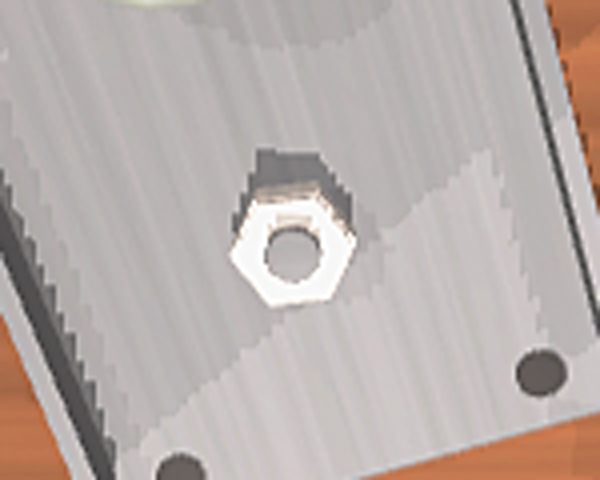

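The plate nut shows as a bright hexagon about 31 px over its corners, near (317,203) in the full picture. That is about 26 mm and points to the 24 mm nut. I'll measure it from the contour.

```bash
python3 - <<'E'
from h import *
s=st("nut");p=cv2.imread("pics/nut_full.png").min(2);k=6
u0,v0=317-25,200-22;c=cv2.resize(p[v0:v0+45,u0:u0+50],None,fx=k,fy=k,interpolation=cv2.INTER_CUBIC)
m=(c>225).astype(np.uint8);cs,_=cv2.findContours(m,cv2.RETR_EXTERNAL,cv2.CHAIN_APPROX_NONE)
q=cv2.convexHull(max(cs,key=cv2.contourArea))[:,0]
P=ray("wrist",(q+.5)/k-.5+[u0,v0],.024,s)[:,:2]*1000
A=cv2.contourArea(np.float32(P));M=cv2.moments(np.float32(P));print("area",A,"AF",np.sqrt(A/.866),M['m10']/M['m00'],M['m01']/M['m00'])
w=[np.ptp(P@[np.cos(a),np.sin(a)]) for a in np.radians(range(180))]
f=[w[i]+w[i+60]+w[(i+120)%180] for i in range(60)];i=int(np.argmin(f));print("flat normal yaw",i,w[i],w[i+60],w[(i+120)%180],"corner",max(w))
# plate orientation: long edges
# adapter hex orientations from the rail picture
s2=st("rail");g=cv2.imread("pics/rail_full.png")
cv2.imwrite("pics/adapt.png",np.hstack([cv2.resize(g[v-14:v+14,u-16:u+16],None,fx=8,fy=8,interpolation=cv2.INTER_CUBIC) for u,v in((268,242),(327,229),(389,215))]))
E
```

```text
area 492.38598563033156 AF 23.844811618957486 504.45638312563824 -192.58230574431963
flat normal yaw 7 24.239348807457304 24.166486227689845 24.203263574962932 corner 27.448636718306375
```

View pics/adapt.png

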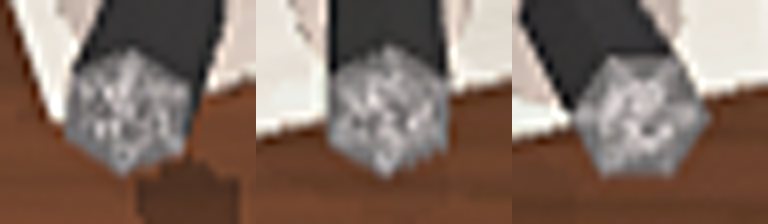

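```bash
python3 -m inch '[[0,0,0,0,30,-40,45],[0,0,0,0,75,-49,45],[0,0,0,-1,120,-49,45],[0,0,0,-2,165,-49,45],[0,0,0,-3,210,-49,45],[0,0,0,-3,250,-49,45],[0,0,0,-3,285,-49,45],[0,0,0,-3,285,-49,45],[0,0,0,-3,285,-49,45],[0,0,0,-3,285,-49,45]]'
python3 - <<'E'
from h import *
grab("l");s=st("l");p=cv2.imread("pics/l_full.png")
u,v=proj("wrist",[.5074,.0975,.084],s)[0].astype(int);print(u,v)
cv2.imwrite("pics/lc.png",cv2.resize(p[v-60:v+60,u-80:u+80],None,fx=4,fy=4,interpolation=cv2.INTER_CUBIC))
W,ok=cloud("l");r=np.hypot(W[...,0]-.5074,W[...,1]-.0975)
for lo,hi in((.080,.09),(.039,.045)):
    P=W[ok&(W[...,2]>lo)&(W[...,2]<hi)&(r<.026)][:,:2]*1000
    print([np.round(x,1) for x in cv2.minEnclosingCircle(np.float32(P))],P.mean(0))
    w=np.array([np.ptp(P@[np.cos(a),np.sin(a)]) for a in np.radians(range(180))])
    f=[w[i]+w[i+60]+w[(i+120)%180] for i in range(60)];i=int(np.argmin(f));print("yaw",i,f[i]/3,np.round(f[::5],1))
print(s)
E
```

```text
clock: 3.5
ee_pos: [0.5066, 0.0952, 0.1996]
eef_rot: [[-1.0, -0.001, 0.0], [-0.001, 1.0, -0.0], [-0.0, -0.0, -1.0]]
contact_force: [-0.3, 0.5, -0.3]
finger_gap: 0.451
323 207
[array([507.7,  97.3]), np.float64(8.9)] [507.48310568  97.30323302]
yaw 22 16.14661205760721 [52.2 51.4 50.6 49.6 48.6 48.8 50.  51.3 52.3 52.9 53.1 52.9]
[array([507.7,  97.2]), np.float64(17.9)] [502.96174641  96.92853363]
yaw 4 34.233310004456236 [103.1 102.7 103.5 104.  104.3 104.6 105.  105.4 105.5 105.  104.4 103.7]
{'ee_pos': array([0.50663315, 0.09520262, 0.19961958]), 'eef_rot': array([[-9.99999737e-01, -5.95671866e-04,  4.12691795e-04],
       [-5.95751560e-04,  9.99999804e-01, -1.93011832e-04],
       [-4.12576742e-04, -1.93257643e-04, -9.99999896e-01]])}
```

View pics/lc.png

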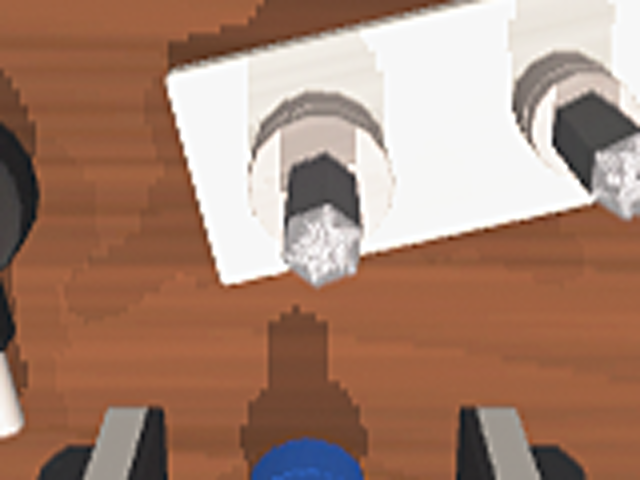

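The steel socket at (320,245) in the crop is the large one, with a measured body of 35.8 mm. The blue one at (305,465) is the separate look-alike. I grip at jaw yaw 82°.

```bash
python3 -m inch '[[0,0,8,-1,2,40,45],[0,0,8,-1,2,80,45],[0,0,8,-1,2,110,45],[0,0,8,-1,2,130,45],[0,0,8,-1,2,130,45],[0,0,8,-1,2,130,45],[0,0,8,-1,2,130,0],[0,0,8,-1,2,130,0],[0,0,8,-1,2,130,0],[0,0,8,-1,2,130,0],[0,0,8,-1,2,130,0],[0,0,8,-1,2,130,0]]' 50
python3 -c "
from h import *
s=bot.sense();print(s)
shift([.5045,-.1926,.2],67)"
```

```text
clock: 4.75
ee_pos: [0.5085, 0.0973, 0.0707]
eef_rot: [[-0.99, 0.138, 0.003], [0.138, 0.99, -0.0], [-0.003, -0.0, -1.0]]
contact_force: [-1.0, 0.0, 7.2]
finger_gap: 0.183
{'clock': 4.75, 'joint_pos': array([-2.27524162e+00,  3.07909737e+01,  9.41350889e+01, -2.07282572e-02,
        5.49162019e+01, -8.43043603e+01]), 'dq': array([ 0.04084746, -0.03456706,  0.03252035,  0.03517593,  0.07481706,
       -0.02737329]), 'effort': array([ 4.24089795e-01, -4.20758021e+01, -1.45030689e+01,  2.23647100e-01,
       -2.26523392e-01, -1.44175484e-02]), 'ee_pos': array([0.50850684, 0.09731927, 0.07070313]), 'eef_rot': array([[-9.90363636e-01,  1.38464312e-01,  2.73910729e-03],
       [ 1.38463721e-01,  9.90367424e-01, -4.05108001e-04],
       [-2.76881563e-03, -2.19372461e-05, -9.99996167e-01]]), 'contact_force': array([-1.03670658,  0.01153838,  7.15328196]), 'ft_torque': array([-0.21271143,  0.19918396,  0.00830158]), 'finger_gap': 0.18319807184566242}
shift mm [ -36.5 -287.7 -129.2]
turn [array([ 0. ,  0.2, 15. ]), array([  -0.2,    0. , -165. ])]
```

```bash
python3 -m inch '[[0,0,0,0,0,-20,0],[0,0,0,0,0,-60,0],[0,0,0,-4,-30,-80,0],[0,0,4,-9,-70,-80,0],[0,0,8,-14,-110,-80,0],[0,0,12,-19,-150,-80,0],[0,0,15,-24,-190,-80,0],[0,0,15,-29,-230,-80,0],[0,0,15,-34,-270,-80,0],[0,0,15,-36.5,-287,-80,0],[0,0,15,-36.5,-287.7,-70,0],[0,0,15,-36.5,-287.7,-60,0]]'
python3 - <<'E'
from h import *
grab("over");s=st("over");shift([.5045,-.1926,.09],67);print(bot.sense()["finger_gap"])
p=cv2.imread("pics/over_full.png");cv2.imwrite("pics/overc.png",p[100:400,100:540])
W,ok=cloud("over");r=np.hypot(W[...,0]-s['ee_pos'][0],W[...,1]-s['ee_pos'][1])
z=s['ee_pos'][2]-.0587+.030
P=W[ok&(abs(W[...,2]-z)<.004)&(r<.03)]*1000;print(len(P),cv2.minEnclosingCircle(np.float32(P[:,:2])),s['ee_pos'])
E
```

```text
clock: 5.95
ee_pos: [0.5039, -0.1918, 0.1287]
eef_rot: [[-0.921, 0.39, -0.0], [0.39, 0.921, 0.001], [0.0, 0.0, -1.0]]
contact_force: [0.3, 0.2, -2.1]
finger_gap: 0.176
shift mm [-2.  -1.1 36.8]
turn [array([ 0.1, -0.2,  0.1]), array([ 3.000e-01,  1.000e-01, -1.799e+02])]
0.176351804790235
1119 ((501.5060119628906, -190.96286010742188), 17.650794982910156) [ 0.50386237 -0.19179655  0.12867411]
```

View pics/overc.png

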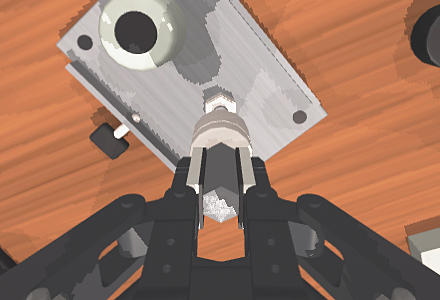

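The socket hangs square in the jaws over the nut, which is just visible at (220,100) in the crop. I'll check the held socket's axis and tilt before lowering.

```bash
python3 - <<'E'
from h import *
grab("over2");s=st("over2");W,ok=cloud("over2");E=s['eef_rot'];T=(W-s['ee_pos'])@E*1000
print(s['ee_pos'])
a=ok&(abs(T[...,1])<30)&(abs(T[...,0])<30)
b=a&(abs(T[...,2]-28.7)<2.5);P=T[b];print("body top",len(P),cv2.minEnclosingCircle(np.float32(P[:,:2])),P.min(0),P.max(0))
t=a&(abs(T[...,1])<10)&(T[...,2]>-20)&(T[...,2]<-10);P=T[t];print("adapter top",len(P),np.median(P,0),cv2.minEnclosingCircle(np.float32(P[:,:2])))
x=P[abs(P[:,0])<5];print("z slope vs x",np.polyfit(x[:,0],x[:,2],1),"vs y",np.polyfit(x[:,1],x[:,2],1))
E
```

```text
[ 0.50317173 -0.19084526  0.12683114]
body top 1023 ((2.337545394897461, -0.17680388689041138), 17.68602752685547) [  0.19702903 -17.7855798   26.27930223] [18.42308404 17.50506951 31.17267152]
adapter top 1743 [  1.77505655   0.11332933 -13.14077732] ((0.9430396556854248, 0.005992676131427288), 14.769512176513672)
z slope vs x [  0.02511704 -13.53794448] vs y [ 1.65056978e-03 -1.35354179e+01]
```

```bash
python3 -m inch '[[0,0,0,-2.4,-1.1,10,0],[0,0,0,-2.4,-1.1,25,0],[0,0,0,-2.4,-1.1,35,0],[0,0,0,-2.4,-1.1,35,0],[0,0,0,-2.4,-1.1,35,0],[0,0,0,-2.4,-1.1,38,0],[0,0,0,-2.4,-1.1,41,0],[0,0,0,-2.4,-1.1,44,0],[0,0,0,-2.4,-1.1,46,0],[0,0,0,-2.4,-1.1,46,0]]'
```

```text
clock: 7.05
ee_pos: [0.5058, -0.1944, 0.083]
eef_rot: [[-0.921, 0.39, -0.0], [0.39, 0.921, 0.0], [0.001, 0.0, -1.0]]
contact_force: [0.3, 0.6, -0.8]
finger_gap: 0.176
```

```bash
python3 -m inch '[[0,0,0,1.4,1.2,-2,0],[0,0,0,1.4,1.2,-2,0],[0,0,0,1.4,1.2,-2,0],[0,0,0,1.4,1.2,0,0],[0,0,0,1.4,1.2,2,0],[0,0,0,1.4,1.2,4,0],[0,0,0,1.4,1.2,5,0],[0,0,0,1.4,1.2,5,0]]'
```

```text
clock: 7.85
ee_pos: [0.505, -0.1928, 0.0781]
eef_rot: [[-0.921, 0.39, -0.0], [0.39, 0.921, 0.0], [0.0, 0.0, -1.0]]
contact_force: [-0.5, -0.2, -1.9]
finger_gap: 0.175
```

It is sliding over the nut without resistance. Lowering it home.

```bash
python3 -m inch '[[0,0,0,0,0,2,0],[0,0,0,0,0,4,0],[0,0,0,0,0,6,0],[0,0,0,0,0,7,0],[0,0,0,0,0,7,0],[0,0,0,0,0,7,0]]'
```

```text
clock: 8.45
ee_pos: [0.5051, -0.1928, 0.0713]
eef_rot: [[-0.921, 0.39, 0.0], [0.39, 0.921, -0.0], [-0.0, -0.0, -1.0]]
contact_force: [-0.1, -0.7, -1.8]
finger_gap: 0.177
```

```bash
python3 -m inch '[[0,0,0,0,0,1,0],[0,0,0,0,0,2,0],[0,0,0,0,0,2,0],[0,0,0,0,0,2,0]]'
python3 -c "
from cell import bot;s=bot.sense();print(s['ft_torque'],s['contact_force'])"
python3 -m inch '[[0,0,4,0,0,0,0],[0,0,8,0,0,0,0],[0,0,8,0,0,0,0],[0,0,8,0,0,0,0]]'
python3 -c "
from cell import bot;s=bot.sense();print(s['ft_torque'],s['contact_force'])"
```

```text
clock: 8.85
ee_pos: [0.5052, -0.1929, 0.0707]
eef_rot: [[-0.921, 0.39, 0.001], [0.39, 0.921, -0.001], [-0.001, -0.0, -1.0]]
contact_force: [-3.9, 3.2, 12.0]
finger_gap: 0.176
[0.3267366  0.64734681 0.01450526] [-3.85945009  3.17428901 11.97617131]
clock: 9.25
ee_pos: [0.5053, -0.1928, 0.0707]
eef_rot: [[-0.857, 0.515, 0.001], [0.515, 0.857, -0.001], [-0.001, 0.0, -1.0]]
contact_force: [-4.2, 2.2, 11.4]
finger_gap: 0.177
[ 0.4271753   0.57380098 -0.03847399] [-4.18520994  2.23667471 11.35433509]
```

Home with 12 N at the plate. The play for a 24 mm nut would be ±8.6°, so I turn a little further to see whether it stops.

```bash
python3 -m inch '[[0,0,4,0,0,0,0],[0,0,7,0,0,0,0],[0,0,7,0,0,0,0]]'
python3 -c "
from cell import bot;s=bot.sense();print(s['ft_torque'],s['contact_force'])"
python3 -m inch '[[0,0,-7,0,0,0,0],[0,0,-14,0,0,0,0],[0,0,-15,0,0,0,0],[0,0,-15,0,0,0,0],[0,0,-15,0,0,0,0],[0,0,-15,0,0,0,0]]'
python3 - <<'E'
from h import *
s=bot.sense();print(s['ft_torque'],s['contact_force'],s['ee_pos'],s['finger_gap'])
grab("end")
p,d=bot.read_camera("scene");q=proj("scene",[[.505,-.193,.05],[.485,.19,.05]]).astype(int);print(q)
a,b=[cv2.resize(p[v-45:v+45,u-50:u+50],None,fx=4,fy=4,interpolation=cv2.INTER_CUBIC) for u,v in q]
cv2.imwrite("pics/endc.png",np.hstack([a,b]))
E
```

```text
clock: 9.55
ee_pos: [0.5053, -0.1926, 0.0707]
eef_rot: [[-0.788, 0.615, 0.001], [0.615, 0.788, -0.001], [-0.001, 0.0, -1.0]]
contact_force: [-3.0, 2.5, 11.6]
finger_gap: 0.18
[0.62772375 0.4950124  0.44346092] [-3.04472492  2.53563218 11.6371265 ]
clock: 10.15
ee_pos: [0.5058, -0.1931, 0.0707]
eef_rot: [[-0.921, 0.39, 0.002], [0.39, 0.921, -0.001], [-0.003, -0.0, -1.0]]
contact_force: [-1.4, 1.2, 10.2]
finger_gap: 0.176
[0.2606397  0.22367126 0.00591945] [-1.40530377  1.24880517 10.17755067] [ 0.50575155 -0.1930941   0.07072288] 0.1762633495689465
[[287 180]
 [395 221]]
```

View pics/endc.png

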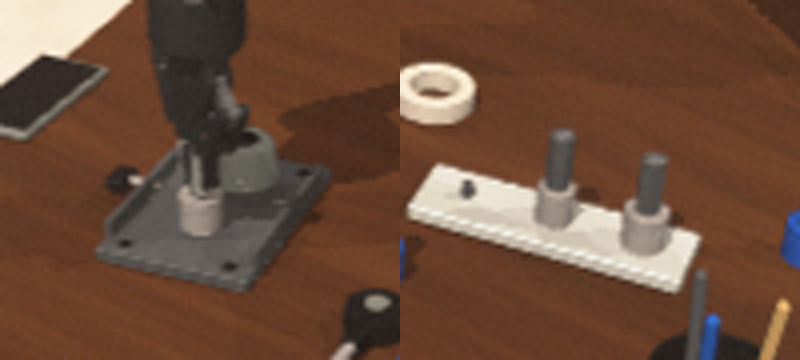

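The torque rose to 0.44 N m at about 15° of turn, so the nut blocks the large socket: it fits rather than spinning free. The end picture shows the socket down on the plate at (200,210), and the other two upright on their pins at (557,190) and (648,210). Handing in.

```bash
python3 -c "
from cell import bot;print(bot.close_job())"
```

```text
the job is handed in; nothing more can be done
None
```

I handed the job in with the large socket held upright on the plate's nut, fully home, and the gripper closed on its adapter. No verdict came back.

- **Choosing the socket:** The nut measured about 24 mm across flats in the wrist camera, and the socket I took has a 36 mm body, the large one. No other socket was moved.
- **Fit:** It slid over the nut without resistance and stopped with its rim at plate height, pressing about 10–12 N. A gentle twist was free at 8° and met 0.44 N m by 15°. The calculated play on a 24 mm nut is 8.6°; on a 20 mm nut the socket would turn freely. I turned it back before handing in.
- **Last checks:** The gripper opening reads about 15 mm on the 16 mm adapter, at a 50 N grip setting. The tool is about 1 mm from the nut's axis and the residual force is about 10 N. The final picture shows the small and middle sockets upright on their pins, and I never reached for or touched the other things on the desk.
- **Corrected on the way:** The first lowering was about 1.8 mm off to the side, because I had read the pose before the arm settled. I fixed that before the socket engaged.

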